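# Fit the cheese press handle and pull it out to full length

### The job

Get the cheese press ready to be wound: fit the loose telescopic handle down over the square top of the press screw until it is fully home. Then squeeze the red button in the grip's collar, pull the grip out past its first stop to the second (full length), and finish still holding the grip there, fully pulled out, without letting go. Leave the pie dish, loaf tin and yellow scoop alone.

Things in the scene. Friction and masses are not known exactly. Their poses are not given: they have to be found in the camera images.
- press: Table-top cheese press, fixed to the slab: wooden board 150 x 210 x 22 mm, steel mould 110 mm across, two 14 mm steel rods, grey cross-beam 36 x 205 mm along the press's y axis, top 192 mm above the slab (nuts on its ends reach 199 mm). Origin: centre of the board's underside, z up. The screw stands on the z axis.
- screw: Head of the vertical screw: a steel collar 36 mm across, its flat top (the shoulder) 214 mm above the slab; on it a brass square 16 x 16 mm, 35 mm tall, its top 5 mm tapering to 11 mm. Origin: on the screw's axis at the shoulder; z up, x and y square to the flats. Stiff to turn (1.5 N m); does not rise.
- handle: Loose telescopic handle, 0.4 to 0.6 kg, lying flat, right way up: a steel boss 36 x 36 mm, 40 mm high, and a 14 x 14 mm aluminium bar from it along +x, axis 16 mm above the boss's underside, on which the grip slides. Origin: centre of the bore at the boss's underside; x along the bar towards the grip, z up. Centre of mass about 40 mm along +x, grip in.
- bore_top (a point): Centre of the bore's upper mouth, 40 mm above the handle's origin. The bore is 17.4 mm square, right through the boss, flats parallel to the boss's sides; it fits the screw's square any of the four ways round. Fully home, the boss's underside sits on the screw's shoulder; let go, the handle may droop by up to about 4 degrees.
- grip (a joint): Pull-out of the grip along the handle's +x, in m: 0 in, first stop 0.045, second stop 0.090, the end of travel. A spring bolt locks it at each (1 mm play) when the button is out; while the button is held in it slides past, with 1.5 N friction and a little damping (6 N s/m).
- grip_mid (a point): Middle of the grip, on the bar's axis: 105 mm along x from the handle's origin with the grip in, 195 mm fully out. The grip is 120 mm long, 30 mm wide (handle y), 32 mm high: a bare aluminium collar for the 34 mm nearest the boss, then ribbed black rubber. Grip in, it spans 45 to 165 mm from the handle's origin.
- plunger (a joint): Push of the red button into the collar, in m: 0 out, travel 0.0065. The bolt is free from 0.004; at 0.006 it is flush with the collar's side. Takes about 2 N to start and 8 N to go flush. It pushes along the handle's -y.
- button (a point): Centre of the red button's outer face. 14 mm across, it stands 6 mm out of the +y side of the grip's collar, at bar height, 15 mm from the collar's inner end: grip in, 60 mm along x and 21 mm along y from the handle's origin. It moves with the grip. Fingers closed across the collar here, one on the button, one on the plain side, squeeze it flush.
- pie_dish: White ceramic pie dish, 232 mm across, 40 mm high. Origin: centre of its underside. Not to be disturbed.
- loaf_tin: Empty aluminium loaf tin, 120 x 220 mm (its x and y), 65 mm high. Origin: centre of its underside. Not to be disturbed.
- scoop: Yellow plastic scoop, 66 mm wide, 210 mm long, 40 mm high, lying along its y axis, mouth to +y. Origin: under the back of its pan. Not to be disturbed.

How it is judged:
By the outcome, as a careful person would: the job done as asked, in the order asked, and still so for the second after the job is handed in, while the arm keeps its last pose, push and grip.
It also fails if it takes over 58 s, if anything falls off the work surface, if the arm or the gripper's body presses on something with over 40 N, if the wrist force passes 120 N, or if a joint passes its speed limit or range.

### The arm

A 7-joint arm with a two-finger parallel gripper is mounted at the origin on the work surface. World frame = base frame: x ahead of the robot, y to its left, z up, the work surface at z = 0. Lengths are in m, angles in degrees, forces in N, time in s.
With the tool pointing down it reaches from about 0.425 to 0.875 m from the base axis. Payload 4.7 kg.
Tool frame: the origin (TCP) lies between the finger pads, 19 mm behind the fingertips; this is the grasp point; z points along the fingers, y is the line along which they close (so a half turn about z gives the same grasp; the last joint's range is limited). The gripper opens to 87 mm and grips with 3 to 60 N. Pads are 19 mm wide; open, the fingers measure 117 mm over their backs; the gripper's body (75 mm by 190 mm) begins 51 mm behind the grasp point.
Start: joints at [-76.312, 18.392, -4.016, 83.108, 1.295, 78.541, -3.26], TCP at [0.145, 0.634, 0.241] pointing down, gripper open.
Joint ranges: [-163.93, 163.93], [-17.29, 119.83], [-79.2, 71.16], [3.27, 140.29], [-89.18, 269.18], [5.43, 117.66], [-154.24, 154.24]. Speed limits (degrees/s): [147.25, 147.25, 180, 180, 180, 180, 180].

### API

Orientations are given as [roll, pitch, yaw] about the fixed x, y, z axes, in that order (R = Rz(yaw) Ry(pitch) Rx(roll)).
In Python, from cell import env, eyes, status gives the robot as it stands (env), with the cameras (eyes) and the readings (status).
- The arm moves only by the tool step_hand, called by a JSON object that holds its "name" and its "arguments", one argument or row to a line. Schema: {"type":"object","properties":{"segments":{"type":"array","items":{"type":"object","properties":{"x":{"type":"number"},"y":{"type":"number"},"z":{"type":"number"},"twist":{"type":"number"},"finger_gap":{"type":"number"}},"additionalProperties":false,"required":["finger_gap"]},"minItems":1,"maxItems":8},"grip_force":{"type":"number"},"only":{"type":"string"},"quiet":{"type":"boolean"},"lines":{"type":"string"}},"required":["segments"],"additionalProperties":false}. segments is a list of rows, 1 to 8 of them, each an object with the fields x, y, z (the shift in shares of 0.6 m (1.0 is 0.6 m)), twist (a turn about the tool's z in parts of the range, where 1.0 means 90 degrees), finger_gap (the finger opening in m); a field left out counts as zero (the opening has to be given); each row is the pose to reach, as a shift and turn from the pose commanded when the call began, along the tool's axes at that moment; what a row does not reach only later rows make up. A row lasts 1/12 s, in which the tool goes at most 0.0417 m and 7.16 degrees, less where a joint would pass 70% of its speed; a pose out of reach is approached as far as the arm can. The fingers move at their own pace and stop on an object; grip_force is the grip in N (left out, the last holds). Time passes only in rows, so rows that do not move let the fingers close. The tool returns the time, the measured TCP pose, the force, the opening and the grip force at its end. only (a regular expression) keeps the lines of the reply that match it, lines (a string "A,B") keeps lines A to B, and quiet returns only ok. Shift and turn numbers lie between -1 and 1, and a call with a number outside is refused. Input that does not fit is refused with a message, and nothing moves.
- status.get_obs(): the state, without advancing time (a new reading comes with each control period).
- eyes.read_camera(name): name is "scene" or "top" or "wrist"; returns a dict with "color" (384x512x3 uint8, blue, green, red), "fx", "fy", "cx", "cy" (pixels), "world_from_camera" (4x4, takes a point from camera to world coordinates). Camera axes: x right, y down, z forward; pixel columns grow to the right and rows downward; lengths in m; the calibration is good to about 2 mm. A picture is of the moment at which its call begins. There is no depth.
- env.sign_off(): hands the job in; it is judged then, once.
The state is a dict: "time_s": time; "qpos": joint angles; "joint_velocities": joint speeds; "effort": joint torques, N m; "tool_pos": TCP position; "tool_rot": TCP orientation; "force": force on the tool from outside, world axes, zero at the start; "wrist_torque": the same for the moment, N m; "grip_width": finger opening in m; "grasp_force": force on a finger pad.
Only numpy, scipy, OpenCV 4.12 (cv2) and the standard library are available. Lean on these libraries where they do the work, as an engineer would, in place of code of your own. Each camera call takes 0.05 s, during which the arm holds its last target. There are 200 camera calls.

## Working session

There is one attempt and no reset: what is moved stays moved. The work goes in short steps, Python scripts to look and compute and a tool call to move; the robot and the scene stay as the last step left them, time stands still between calls to the robot, and variables do not carry over. Pictures are saved under pics/ and viewed, at most 10 in all, crops included, and the job is handed in when it is done.

```bash
ls; mkdir -p pics; python3 - <<'E'
from cell import env, eyes, status
import cv2,numpy as np
for n in ("scene","top","wrist"):
    c=eyes.read_camera(n); cv2.imwrite(f"pics/{n}0.png",c["color"]); print(n,c["fx"],c["fy"],c["cx"],c["cy"]);print(np.round(c["world_from_camera"],3))
o=status.get_obs();print({k:np.round(v,3) for k,v in o.items()})
a=cv2.imread("pics/scene0.png");b=cv2.imread("pics/top0.png")
E
```

```text
cell.py
pics
scene 446.47638949342644 446.47638949342644 259.76310975558266 188.558948322336
[[-0.056  0.84  -0.54   1.36 ]
 [ 0.998  0.054 -0.018  0.018]
 [ 0.014 -0.54  -0.842  1.326]
 [ 0.     0.     0.     1.   ]]
top 372.2662050746418 372.2662050746418 253.04438038174422 186.51740206832542
[[-0.008 -0.981  0.195  0.339]
 [-1.     0.009  0.008  0.002]
 [-0.009 -0.195 -0.981  1.468]
 [ 0.     0.     0.     1.   ]]
wrist 285.0807848463665 285.0807848463665 254.4432437809875 195.03635632042233
[[ 0.222  0.94   0.259  0.075]
 [ 0.975 -0.214 -0.06   0.65 ]
 [-0.001  0.266 -0.964  0.383]
 [ 0.     0.     0.     1.   ]]
{'time_s': np.float64(0.15), 'qpos': array([-76.31 ,  18.43 ,  -4.015,  83.158,   1.295,  78.541,  -3.26 ]), 'joint_velocities': array([ 0.015, -0.144,  0.033, -0.196, -0.11 ,  0.002,  0.085]), 'effort': array([ 0.0000e+00, -4.9179e+01, -4.0400e-01, -3.1288e+01, -6.4000e-02,
        4.0000e-02,  0.0000e+00]), 'tool_pos': array([0.145, 0.633, 0.24 ]), 'tool_rot': array([-1.79916e+02,  6.00000e-03,  1.67120e+02]), 'force': array([ 0.251,  0.163, -0.045]), 'wrist_torque': array([0.01 , 0.073, 0.031]), 'grasp_force': np.float64(0.0), 'grip_width': np.float64(0.087)}
```

View pics/scene0.png

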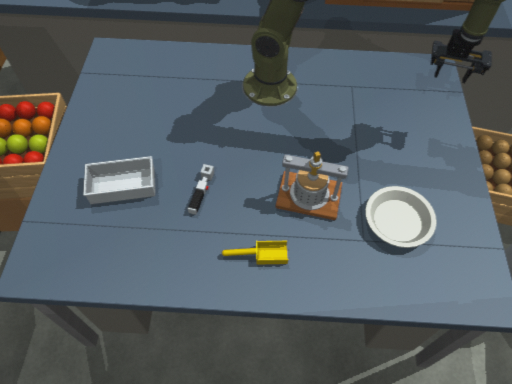

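View pics/top0.png

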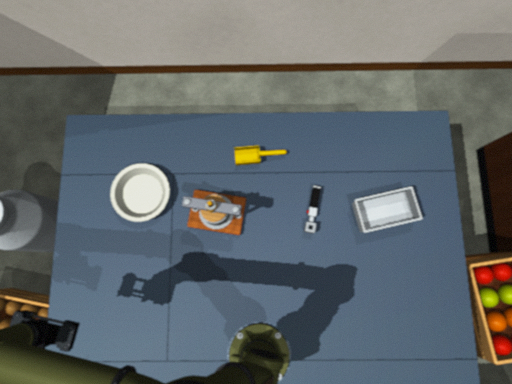

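The scene picture shows the handle with its boss at (207,170) and the rubber end at (193,208). The screw square is at (317,155). In the top view the boss is at (311,227), the rubber end at (317,188), and the press at (216,209). I'll take enlarged crops of both.

```bash
python3 - <<'E'
import cv2,numpy as np
a=cv2.imread("pics/scene0.png");b=cv2.imread("pics/top0.png")
r=lambda im,x,y,w,h,k:cv2.resize(im[y:y+h,x:x+w],None,fx=k,fy=k,interpolation=cv2.INTER_CUBIC)
A=r(a,180,155,50,65,6);B=r(a,275,145,75,65,6)
C=r(b,295,180,40,60,5);D=r(b,180,180,75,60,5)
top=np.hstack([A,B]);bot=np.hstack([C,D]);
bot=np.pad(bot,((0,0),(0,top.shape[1]-bot.shape[1]),(0,0)))[:, :750]
im=np.vstack([top,bot])[:600*2]
cv2.imwrite("pics/crop0.png",cv2.resize(im,None,fx=.86,fy=.86))
print(im.shape)
E
```

```text
(690, 750, 3)
```

View pics/crop0.png

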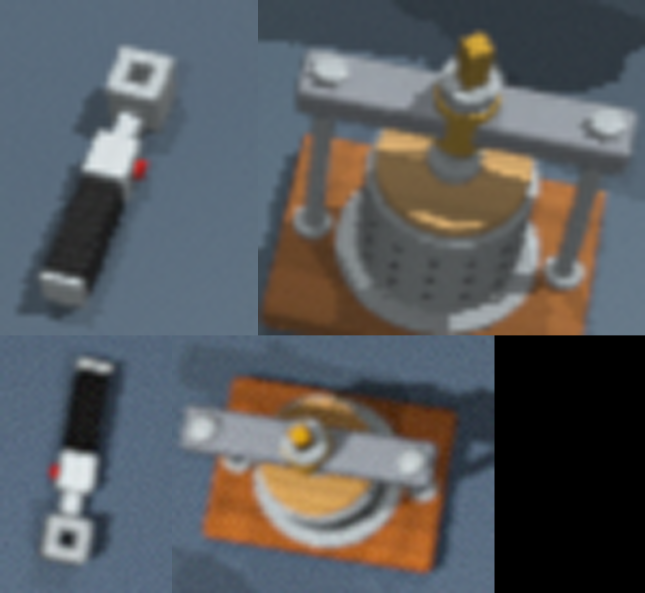

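The crop shows the handle's grip pointing away from the robot, with the button on its +y side. Bore pixels are scene (207.1,169.1) and top (310.6,227.7). Brass tip pixels are scene (317.8,153.1) and top (210,203.4).

```bash
cat > h.py <<'E'
import numpy as np,cv2,json
from cell import env, eyes, status
from scipy.spatial.transform import Rotation as R
def ray(c,p):
    T=c["world_from_camera"];d=T[:3,:3]@np.array([(p[0]-c["cx"])/c["fx"],(p[1]-c["cy"])/c["fy"],1.]);return T[:3,3],d/np.linalg.norm(d)
def plane(c,p,z):
    o,d=ray(c,p);return o+d*(z-o[2])/d[2]
def tri(*cp):
    A=np.zeros((3,3));b=np.zeros(3);rs=[ray(*x) for x in cp]
    for o,d in rs: M=np.eye(3)-np.outer(d,d);A+=M;b+=M@o
    X=np.linalg.solve(A,b);return X,[np.linalg.norm(np.cross(X-o,d)) for o,d in rs]
def proj(c,X):
    T=c["world_from_camera"];q=T[:3,:3].T@(np.asarray(X)-T[:3,3]);return np.array([c["fx"]*q[0]/q[2]+c["cx"],c["fy"]*q[1]/q[2]+c["cy"]])
def totool(X,yaw=None):  # target TCP position -> shift in tool axes
    o=status.get_obs();r=R.from_euler('xyz',o["tool_rot"],degrees=True)
    return r.inv().apply(np.asarray(X)-o["tool_pos"])
E
python3 - <<'E'
from h import *
s=eyes.read_camera("scene");t=eyes.read_camera("top")
for n,a,b in (("bore",(207.1,169.1),(310.6,227.7)),("end",(192.4,208.9),(317.1,187)),("brass",(317.8,153.1),(210,203.4))):
    X,e=tri((s,a),(t,b));print(n,X.round(4),np.round(e,4),np.hypot(*X[:2]))
w=eyes.read_camera("wrist");o=status.get_obs();r=R.from_euler('xyz',o["tool_rot"],degrees=True).as_matrix()
T=w["world_from_camera"];print("cam in tool",(r.T@(T[:3,3]-o["tool_pos"])).round(4));print((r.T@T[:3,:3]).round(3))
E
```

```bash
python3 -c "
from h import *
print(totool([.50,.16,.36]).round(4),totool([.47,-.2,.25]).round(4))"
```

```text
[-0.4517 -0.3825 -0.1189] [-0.5027 -0.74   -0.0086]
```

The rows are not in the units I measure in: shifts go in shares of 0.6 m and turns go in shares of 90 degrees. I convert before sending: -0.22 m / 0.6 = -0.3667, -0.19 m / 0.6 = -0.3167.

{"name": "step_hand", "arguments": {
  "segments": [
    {"z": -0.05,"finger_gap": 0.087},
    {"x": -0.1,"y": -0.0833,"z": -0.1,"finger_gap": 0.087},
    {"x": -0.3667,"y": -0.3167,"z": -0.2,"finger_gap": 0.087},
    {"x": -0.3667,"y": -0.3167,"z": -0.2,"finger_gap": 0.087},
    {"x": -0.3667,"y": -0.3167,"z": -0.2,"finger_gap": 0.087},
    {"x": -0.3667,"y": -0.3167,"z": -0.2,"finger_gap": 0.087},
    {"x": -0.3667,"y": -0.3167,"z": -0.2,"finger_gap": 0.087},
    {"x": -0.3667,"y": -0.3167,"z": -0.2,"finger_gap": 0.087}
  ],
  "grip_force": 60
}}

```text
time_s: 0.97
tool_pos: [0.3106, 0.4074, 0.3584]
tool_rot: [180.0, 0.0, 167.1]
force: [1.2, 0.8, 0.9]
grip_width: 0.0871
grasp_force: 0.0
```

{"name": "step_hand", "arguments": {
  "segments": [
    {"x": -0.3833,"y": -0.3167,"finger_gap": 0.087},
    {"x": -0.3833,"y": -0.3167,"finger_gap": 0.087},
    {"x": -0.3833,"y": -0.3167,"finger_gap": 0.087},
    {"x": -0.3833,"y": -0.3167,"finger_gap": 0.087},
    {"x": -0.3833,"y": -0.3167,"finger_gap": 0.087},
    {"x": -0.3833,"y": -0.3167,"finger_gap": 0.087},
    {"x": -0.3833,"y": -0.3167,"finger_gap": 0.087},
    {"x": -0.3833,"y": -0.3167,"finger_gap": 0.087}
  ]
}}

```text
time_s: 1.63
tool_pos: [0.4956, 0.1643, 0.358]
tool_rot: [-179.9, 0.2, 166.4]
force: [-0.1, -0.6, 0.5]
grip_width: 0.0869
grasp_force: 0.0
```

```bash
python3 - <<'E'
from h import *
print(totool([.50,.16,.36]).round(4))
c=eyes.read_camera("wrist");cv2.imwrite("pics/w1.png",c["color"]);np.save("w1.npy",c,allow_pickle=True)
print(proj(c,[.526,.1595,.249]))
E
```

```text
[-0.0053 -0.0031 -0.002 ]
[256.33686921 228.58982246]
```

View pics/w1.png

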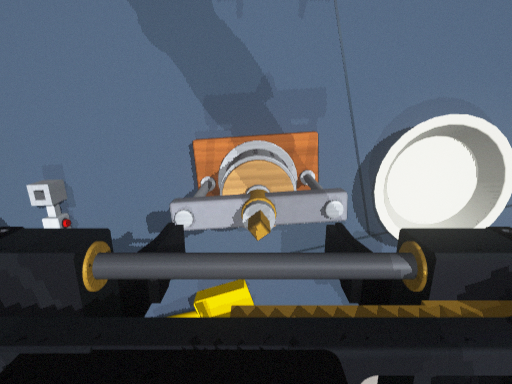

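The wrist view shows the brass square at (260,222), turned roughly 45° to the beam. I'll put the camera nearly straight above it and take two views.

{"name": "step_hand", "arguments": {
  "segments": [
    {"x": -0.0667,"y": -0.025,"finger_gap": 0.087},
    {"x": -0.1333,"y": -0.0333,"finger_gap": 0.087},
    {"x": -0.1667,"y": -0.0417,"z": 0.05,"finger_gap": 0.087},
    {"x": -0.1667,"y": -0.0417,"z": 0.1,"finger_gap": 0.087},
    {"x": -0.1667,"y": -0.0417,"z": 0.1,"finger_gap": 0.087},
    {"x": -0.1667,"y": -0.0417,"z": 0.1,"finger_gap": 0.087}
  ]
}}

```text
time_s: 2.18
tool_pos: [0.5821, 0.1273, 0.2962]
tool_rot: [-179.9, -0.2, 167.2]
force: [0.4, 0.8, 0.9]
grip_width: 0.0872
grasp_force: 0.0
```

```bash
python3 - <<'E'
from h import *
c=eyes.read_camera("wrist");cv2.imwrite("pics/w2.png",c["color"]);np.save("w2.npy",c,allow_pickle=True)
print(proj(c,[.526,.1595,.249]))
E
```

```text
[282.16087097 133.20833291]
```

{"name": "step_hand", "arguments": {
  "segments": [
    {"y": 0.0417,"finger_gap": 0.087},
    {"y": 0.0833,"finger_gap": 0.087},
    {"y": 0.0833,"finger_gap": 0.087},
    {"y": 0.0833,"finger_gap": 0.087}
  ]
}}

```text
time_s: 2.57
tool_pos: [0.5946, 0.1785, 0.3001]
tool_rot: [179.8, 0.1, 167.4]
force: [0.3, 0.1, -0.5]
grip_width: 0.0871
grasp_force: 0.0
```

```bash
python3 - <<'E'
from h import *
d=eyes.read_camera("wrist");cv2.imwrite("pics/w3.png",d["color"]);np.save("w3.npy",d,allow_pickle=True)
c=np.load("w2.npy",allow_pickle=True).item()
out=[]
for k in (c,d):
    p=proj(k,[.526,.1595,.249]);print(p);x,y=(p-[38,45]).astype(int);y=max(y,0);print("crop origin",x,y)
    out.append(cv2.resize(k["color"][y:y+80,x:x+76],None,fx=5,fy=5,interpolation=cv2.INTER_CUBIC))
cv2.imwrite("pics/c1.png",np.hstack(out))
E
```

```text
[282.16087097 133.20833291]
crop origin 244 88
[202.48917605 130.87089555]
crop origin 164 85
```

View pics/c1.png

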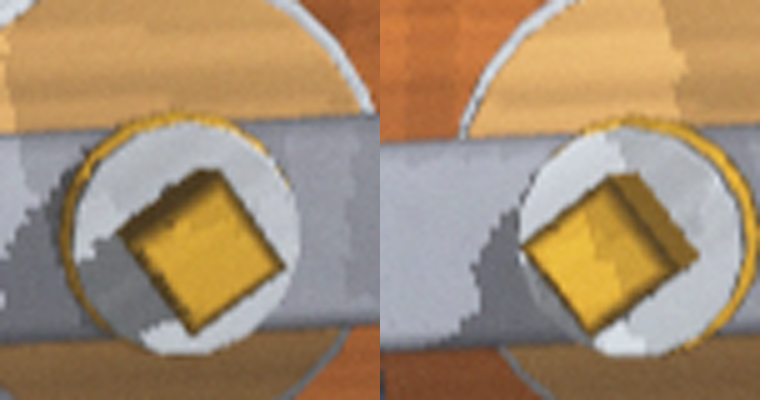

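Both crops are clear. The steel shoulder disc is centred at crop (187,238) on the left and (251,243) on the right. The brass corners are at (192,335), (285,265) and (120,232) on the left, and (212,335), (145,245) and (318,255) on the right.

```bash
python3 - <<'E'
from h import *
c=np.load("w2.npy",allow_pickle=True).item();d=np.load("w3.npy",allow_pickle=True).item()
f=lambda p,o:(np.array(p)+.5)/5-.5+np.array(o)
C=lambda p:f(p,(244,88)); D=lambda p:f(p,(164,85))
X,e=tri((c,C((187,238))),(d,D((251,243.5))));print("shoulder",X,e,plane(c,C((187,238)),.214),plane(d,D((251,243.5)),.214))
for n,k,P in (("L",c,[C((120,232)),C((192,335)),C((285,265))]),("R",d,[D((145,245)),D((212,335)),D((318,255))])):
    W=[plane(k,p,.244) for p in P]
    for a,b in ((0,1),(1,2)):
        v=(W[b]-W[a])[:2];print(n,"len",np.linalg.norm(v).round(4),"yaw mod90",np.degrees(np.arctan2(v[1],v[0]))%90)
    print("corner mid 0-2",(W[0]+W[2])[:2]/2)
# automatic: brass hull min area rect, and corner triangulation
X,e=tri((c,C((192,335))),(d,D((212,335))));print("low corner",X,e)
for k,p in ((c,C((187,238))),(d,D((251,243)))):
    im=k["color"];hsv=cv2.cvtColor(im,cv2.COLOR_BGR2HSV);m=cv2.inRange(hsv,(15,120,130),(32,255,255))
    mm=np.zeros_like(m);cv2.circle(mm,tuple(int(v) for v in p),20,255,-1);m&=mm
    n,l,st,cen=cv2.connectedComponentsWithStats(m);i=1+st[1:,4].argmax();ct=cv2.findContours((l==i).astype(np.uint8),0,1)[0][0]
    box=cv2.boxPoints(cv2.minAreaRect(ct));W=np.array([plane(k,q,.249) for q in box]);v=(W[1]-W[0])[:2];v2=(W[2]-W[1])[:2]
    print("auto",st[i,4],np.linalg.norm(v),np.linalg.norm(v2),np.degrees(np.arctan2(v[1],v[0]))%90,W.mean(0))
print(totool([.47,-.205,.2]),status.get_obs()["qpos"].round(1))
E
```

```text
shoulder [0.53000657 0.16119378 0.21285054] [np.float64(0.00014451429530132343), np.float64(0.00014451429530118313)] [0.52977672 0.16113836 0.214     ] [0.53011609 0.16132833 0.214     ]
L len 0.0171 yaw mod90 23.209260975602472
L len 0.0155 yaw mod90 24.67792067171318
corner mid 0-2 [0.52930278 0.16067672]
R len 0.0149 yaw mod90 22.51658917327912
R len 0.0185 yaw mod90 23.4739383282606
corner mid 0-2 [0.5295616  0.16288795]
low corner [0.54035579 0.15706809 0.24321376] [np.float64(0.00013721143114647932), np.float64(0.0001372114311464947)]
auto 414 0.013243146639130838 0.013328215216328505 22.554269388639355 [0.52996228 0.16066684 0.249     ]
auto 411 0.013296774929635168 0.01361201221613538 22.644998087529032 [0.53014145 0.16140284 0.249     ]
[ 0.03808734 -0.39974893  0.09910448] [-40.9  14.1  26.8  83.5  -6.4  83.7  63.2]
```

The screw axis is at (0.530, 0.161), with the shoulder at z≈0.213 against 0.214 in the text. The square's yaw is about 22.8°. Next I'll go over the handle.

Converted, -0.39 m / 0.6 = -0.65, 0.12 m / 0.6 = 0.2.

{"name": "step_hand", "arguments": {
  "segments": [
    {"x": -0.0333,"y": -0.3333,"finger_gap": 0.087},
    {"x": -0.0333,"y": -0.3333,"finger_gap": 0.087},
    {"x": -0.0333,"y": -0.3333,"finger_gap": 0.087},
    {"x": -0.0333,"y": -0.3333,"finger_gap": 0.087},
    {"x": -0.0333,"y": -0.3333,"finger_gap": 0.087},
    {"x": -0.0333,"y": -0.65,"z": 0.1,"finger_gap": 0.087},
    {"x": -0.0333,"y": -0.65,"z": 0.2,"finger_gap": 0.087},
    {"x": -0.0333,"y": -0.65,"z": 0.2,"finger_gap": 0.087}
  ]
}}

```text
time_s: 3.28
tool_pos: [0.5456, -0.1325, 0.2387]
tool_rot: [179.9, 0.3, 167.0]
force: [1.0, -1.1, 0.0]
grip_width: 0.0867
grasp_force: 0.0
```

```bash
python3 -c "
from h import *
print(totool([.53,-.217,.16]).round(4))"
```

```text
[-0.0034 -0.086   0.0785]
```

Converted, 0.08 m / 0.6 = 0.1333, -0.06 m / 0.6 = -0.1.

{"name": "step_hand", "arguments": {
  "segments": [
    {"y": -0.05,"z": 0.0333,"finger_gap": 0.087},
    {"y": -0.1,"z": 0.0833,"finger_gap": 0.087},
    {"y": -0.1,"z": 0.1333,"finger_gap": 0.087},
    {"y": -0.1,"z": 0.1333,"finger_gap": 0.087},
    {"y": -0.1,"z": 0.1333,"finger_gap": 0.087}
  ]
}}

```text
time_s: 3.7
tool_pos: [0.5315, -0.1879, 0.1568]
tool_rot: [180.0, -0.1, 167.1]
force: [0.5, -0.2, 0.1]
grip_width: 0.0868
grasp_force: 0.0
```

```bash
python3 - <<'E'
from h import *
d=eyes.read_camera("wrist");cv2.imwrite("pics/w4.png",d["color"]);np.save("w4.npy",d,allow_pickle=True)
E
```

{"name": "step_hand", "arguments": {
  "segments": [
    {"y": -0.05,"finger_gap": 0.087},
    {"y": -0.0833,"finger_gap": 0.087},
    {"y": -0.0833,"finger_gap": 0.087},
    {"y": -0.0833,"finger_gap": 0.087}
  ]
}}

```text
time_s: 4.08
tool_pos: [0.5227, -0.2373, 0.1594]
tool_rot: [180.0, 0.3, 167.1]
force: [0.9, 0.4, 0.6]
grip_width: 0.0866
grasp_force: 0.0
```

```bash
python3 - <<'E'
from h import *
d=eyes.read_camera("wrist");cv2.imwrite("pics/w5.png",d["color"]);np.save("w5.npy",d,allow_pickle=True)
c=np.load("w4.npy",allow_pickle=True).item()
out=[]
for k in (c,d):
    p=proj(k,[.465,-.204,.04]);print(p);x,y=(p-[38,35]).astype(int);y=max(y,0);print("crop origin",x,y)
    out.append(cv2.resize(k["color"][y:y+100,x:x+76],None,fx=5,fy=5,interpolation=cv2.INTER_CUBIC))
cv2.imwrite("pics/c2.png",np.hstack(out))
E
```

```text
[218.93360581 129.40931821]
crop origin 180 94
[275.31827423 125.76757627]
crop origin 237 90
```

View pics/c2.png

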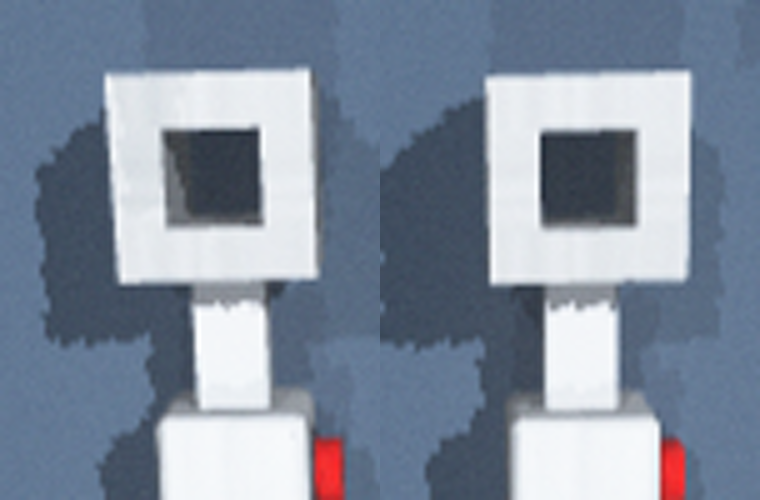

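The bore mouth is centred at crop (213,177) on the left and (208.5,177.5) on the right. The boss top corners are at (106,75), (310,70), (317,277) and (122,283) on the left, and (107,76), (311,72), (308,279) and (111,284) on the right.

```bash
python3 - <<'E'
from h import *
c=np.load("w4.npy",allow_pickle=True).item();d=np.load("w5.npy",allow_pickle=True).item()
f=lambda p,o:(np.array(p)+.5)/5-.5+np.array(o)
C=lambda p:f(p,(180,94)); D=lambda p:f(p,(237,90))
X,e=tri((c,C((213,177))),(d,D((208.5,177.5))));print("bore",X,e)
P=[((163,130),(160,130)),((260,128),(256,130)),((263,225),(257,225)),((167,226),(161,225))]
W=np.array([tri((c,C(a)),(d,D(b)))[0] for a,b in P]);print(W.round(4))
for k,P in ((c,[C(p) for p in [(163,130),(260,128),(263,225),(167,226)]]),(d,[D(p) for p in [(160,130),(256,130),(257,225),(161,225)]]),(c,[C(p) for p in [(106,75),(310,70),(317,277),(122,283)]]),(d,[D(p) for p in [(107,76),(311,72),(308,279),(111,284)]])):
    W=np.array([plane(k,p,.04) for p in P]);print(W.mean(0)[:2].round(4),[(np.linalg.norm(v).round(4),round(np.degrees(np.arctan2(v[1],v[0]))%90,1)) for v in (np.roll(W,-1,0)-W)[:,:2]])
print("to bore, z=.024",totool([X[0],X[1],.024]).round(4),status.get_obs()["tool_rot"])
E
```

```text
bore [ 0.46520966 -0.20121084  0.03867106] [np.float64(0.0001179131946815239), np.float64(0.00011791319468149856)]
[[ 0.4553 -0.2079  0.0376]
 [ 0.459  -0.1911  0.037 ]
 [ 0.4753 -0.1944  0.0398]
 [ 0.4715 -0.2113  0.0394]]
[ 0.4654 -0.2011] [(np.float64(0.0171), np.float64(78.2)), (np.float64(0.0168), np.float64(77.7)), (np.float64(0.0172), np.float64(77.7)), (np.float64(0.0166), np.float64(77.3))]
[ 0.4651 -0.2013] [(np.float64(0.017), np.float64(77.1)), (np.float64(0.0165), np.float64(79.5)), (np.float64(0.0173), np.float64(77.1)), (np.float64(0.0165), np.float64(78.5))]
[ 0.4655 -0.201 ] [(np.float64(0.0356), np.float64(78.4)), (np.float64(0.0359), np.float64(78.4)), (np.float64(0.0354), np.float64(78.8)), (np.float64(0.0361), np.float64(78.8))]
[ 0.4654 -0.2012] [(np.float64(0.0358), np.float64(78.2)), (np.float64(0.0359), np.float64(78.6)), (np.float64(0.0359), np.float64(78.5)), (np.float64(0.0362), np.float64(78.5))]
to bore, z=.024 [0.0645 0.0209 0.1346] [179.93747042   0.21194493 167.19234848]
```

Converted, 0.09 m / 0.6 = 0.15, 0.0645 m / 0.6 = 0.1075, -1 degrees / 90 = -0.0111.

{"name": "step_hand", "arguments": {
  "segments": [
    {"x": 0.05,"y": 0.0167,"twist": -0.0111,"finger_gap": 0.087},
    {"x": 0.1075,"y": 0.035,"z": 0.0333,"twist": -0.0111,"finger_gap": 0.087},
    {"x": 0.1075,"y": 0.035,"z": 0.1,"twist": -0.0111,"finger_gap": 0.087},
    {"x": 0.1075,"y": 0.035,"z": 0.15,"twist": -0.0111,"finger_gap": 0.087},
    {"x": 0.1075,"y": 0.035,"z": 0.15,"twist": -0.0111,"finger_gap": 0.087},
    {"x": 0.1075,"y": 0.035,"z": 0.15,"twist": -0.0111,"finger_gap": 0.087}
  ]
}}

```text
time_s: 4.63
tool_pos: [0.4632, -0.2002, 0.0668]
tool_rot: [180.0, -0.1, 168.3]
force: [0.6, -0.5, -0.3]
grip_width: 0.0871
grasp_force: 0.0
```

```bash
python3 -c "
from h import *
print(totool([.4653,-.2012,.024]).round(4))"
```

```text
[-0.0023 -0.0005  0.0428]
```

Converted, 0.043 m / 0.6 = 0.0717, 0.025 m / 0.6 = 0.0417.

{"name": "step_hand", "arguments": {
  "segments": [
    {"x": -0.0033,"y": -0.0008,"z": 0.0417,"finger_gap": 0.087},
    {"x": -0.0033,"y": -0.0008,"z": 0.0717,"finger_gap": 0.087},
    {"x": -0.0033,"y": -0.0008,"z": 0.0717,"finger_gap": 0.087},
    {"x": -0.0033,"y": -0.0008,"z": 0.0717,"finger_gap": 0.03},
    {"x": -0.0033,"y": -0.0008,"z": 0.0717,"finger_gap": 0.03},
    {"x": -0.0033,"y": -0.0008,"z": 0.0717,"finger_gap": 0.03},
    {"x": -0.0033,"y": -0.0008,"z": 0.0717,"finger_gap": 0.03},
    {"x": -0.0033,"y": -0.0008,"z": 0.0717,"finger_gap": 0.03}
  ],
  "grip_force": 60
}}

```text
time_s: 5.3
tool_pos: [0.4656, -0.2028, 0.0246]
tool_rot: [180.0, 0.1, 168.1]
force: [-0.6, 0.1, 0.2]
grip_width: 0.0615
grasp_force: 0.0
```

{"name": "step_hand", "arguments": {
  "segments": [
    {"finger_gap": 0.03},
    {"finger_gap": 0.03},
    {"finger_gap": 0.03},
    {"finger_gap": 0.03}
  ],
  "grip_force": 60
}}

```text
time_s: 5.63
tool_pos: [0.4648, -0.2025, 0.0236]
tool_rot: [180.0, -0.0, 168.1]
force: [-0.3, -0.1, 2.3]
grip_width: 0.0356
grasp_force: 45.7
```

Converted, -0.29 m / 0.6 = -0.4833, -0.26 m / 0.6 = -0.4333.

{"name": "step_hand", "arguments": {
  "segments": [
    {"z": -0.0333,"finger_gap": 0.03},
    {"z": -0.1,"finger_gap": 0.03},
    {"z": -0.1667,"finger_gap": 0.03},
    {"z": -0.2333,"finger_gap": 0.03},
    {"z": -0.3,"finger_gap": 0.03},
    {"z": -0.3667,"finger_gap": 0.03},
    {"z": -0.4333,"finger_gap": 0.03},
    {"z": -0.4833,"finger_gap": 0.03}
  ],
  "grip_force": 60
}}

```text
time_s: 6.3
tool_pos: [0.4644, -0.2029, 0.3161]
tool_rot: [180.0, 0.1, 168.1]
force: [0.9, -0.7, -4.2]
grip_width: 0.0357
grasp_force: 60.0
```

{"name": "step_hand", "arguments": {
  "segments": [
    {"finger_gap": 0.03},
    {"finger_gap": 0.03}
  ]
}}

```text
time_s: 6.47
tool_pos: [0.465, -0.2028, 0.314]
tool_rot: [180.0, 0.1, 168.1]
force: [0.0, 1.0, -4.8]
grip_width: 0.036
grasp_force: 60.0
```

```bash
python3 -c "
from h import *
print(totool([.53,.1612,.315]).round(4),status.get_obs()['qpos'].round(1), status.get_obs()['force'], status.get_obs()['wrist_torque'])"
```

```text
[ 0.0113  0.3696 -0.0008] [-21.2  -2.4  41.   97.7   1.6  84.   97.7] [ 1.79448596e-03  9.56046559e-01 -4.83332231e+00] [ 0.06909846  0.23413289 -0.01363972]
```

Converted, 0.3 m / 0.6 = 0.5, 0.27 m / 0.6 = 0.45, -32 degrees / 90 = -0.3556.

{"name": "step_hand", "arguments": {
  "segments": [
    {"y": 0.05,"twist": -0.0444,"finger_gap": 0.03},
    {"y": 0.1167,"twist": -0.0889,"finger_gap": 0.03},
    {"y": 0.1833,"twist": -0.1333,"finger_gap": 0.03},
    {"y": 0.25,"twist": -0.1778,"finger_gap": 0.03},
    {"y": 0.3167,"twist": -0.2222,"finger_gap": 0.03},
    {"y": 0.3833,"twist": -0.2667,"finger_gap": 0.03},
    {"y": 0.45,"twist": -0.3111,"finger_gap": 0.03},
    {"y": 0.5,"twist": -0.3556,"finger_gap": 0.03}
  ],
  "grip_force": 60
}}

```text
time_s: 7.13
tool_pos: [0.5249, 0.0949, 0.3098]
tool_rot: [179.9, -0.3, -159.5]
force: [0.5, 1.2, -4.3]
grip_width: 0.0356
grasp_force: 60.0
```

```bash
python3 -c "
from h import *
o=status.get_obs();r=R.from_euler('xyz',o['tool_rot'],degrees=True)
print(totool([.53,.1612,.3]).round(4),o['qpos'].round(1))"
```

```text
[-0.028   0.0603  0.0097] [-36.9   2.5  24.8  94.1  -1.1  83.9  98.5]
```

Converted, 0.06 m / 0.6 = 0.1, 0.03 m / 0.6 = 0.05, -2.2 degrees / 90 = -0.0244.

{"name": "step_hand", "arguments": {
  "segments": [
    {"x": -0.0233,"y": 0.05,"twist": -0.0244,"finger_gap": 0.03},
    {"x": -0.0467,"y": 0.1,"twist": -0.0244,"finger_gap": 0.03},
    {"x": -0.0467,"y": 0.1,"twist": -0.0244,"finger_gap": 0.03},
    {"x": -0.0467,"y": 0.1,"twist": -0.0244,"finger_gap": 0.03},
    {"x": -0.0467,"y": 0.1,"twist": -0.0244,"finger_gap": 0.03},
    {"x": -0.0467,"y": 0.1,"twist": -0.0244,"finger_gap": 0.03}
  ]
}}

```text
time_s: 7.63
tool_pos: [0.5318, 0.155, 0.3119]
tool_rot: [-180.0, -0.2, -157.8]
force: [0.6, -0.7, -3.6]
grip_width: 0.0354
grasp_force: 60.0
```

```bash
python3 - <<'E'
from h import *
c=eyes.read_camera("wrist");np.save("w6.npy",c,allow_pickle=True)
print(totool([.53,.1612,.29]).round(4),status.get_obs()["tool_rot"]);p=proj(c,status.get_obs()["tool_pos"]);print(p)
im=c["color"];cv2.imwrite("pics/c3.png",cv2.resize(im[110:330,150:370],None,fx=2.7,fy=2.7,interpolation=cv2.INTER_CUBIC))
E
```

```text
[-0.0006  0.0065  0.0225] [-1.79974881e+02 -1.17886233e-01 -1.57834856e+02]
[253.6627534  252.71324836]
```

View pics/c3.png

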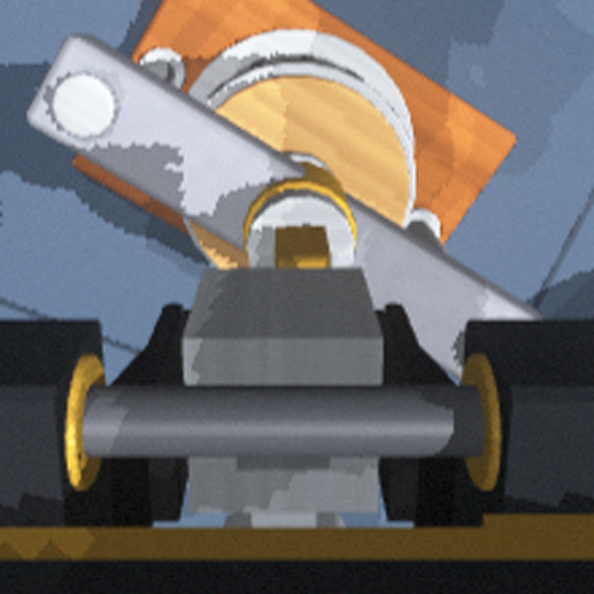

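The brass square at crop x 275–328 is square to the boss, whose front edge spans x 205–362. It is offset to tool +y by about 6–7 mm, which matches the computed 6.5 mm.

Converted, 0.03 m / 0.6 = 0.05, 0.0065 m / 0.6 = 0.0108, -0.4 degrees / 90 = -0.0044.

{"name": "step_hand", "arguments": {
  "segments": [
    {"y": 0.0108,"twist": -0.0044,"finger_gap": 0.03},
    {"y": 0.0108,"twist": -0.0044,"finger_gap": 0.03},
    {"y": 0.0108,"z": 0.0167,"twist": -0.0044,"finger_gap": 0.03},
    {"y": 0.0108,"z": 0.0333,"twist": -0.0044,"finger_gap": 0.03},
    {"y": 0.0108,"z": 0.05,"twist": -0.0044,"finger_gap": 0.03},
    {"y": 0.0108,"z": 0.05,"twist": -0.0044,"finger_gap": 0.03},
    {"y": 0.0108,"z": 0.05,"twist": -0.0044,"finger_gap": 0.03}
  ]
}}

```text
time_s: 8.27
tool_pos: [0.5291, 0.1626, 0.2822]
tool_rot: [-180.0, -0.1, -157.3]
force: [0.3, 0.5, -4.6]
grip_width: 0.0359
grasp_force: 60.0
```

```bash
python3 - <<'E'
from h import *
v=[]
for i in range(6):
    c=eyes.read_camera("wrist");o=status.get_obs();v.append(np.r_[totool([.53,.1612,.238]),o["tool_rot"][2],o["force"]])
print(np.array(v).round(4))
np.save("w7.npy",c,allow_pickle=True)
E
```

```text
[[ 2.000000e-04 -1.500000e-03  4.510000e-02 -1.572912e+02  1.279000e-01
   3.354000e-01 -3.761900e+00]
 [ 6.000000e-04 -1.500000e-03  4.570000e-02 -1.572857e+02  1.162300e+00
   1.813000e-01 -4.917100e+00]
 [ 8.000000e-04 -1.500000e-03  4.600000e-02 -1.572851e+02  3.454000e-01
   2.841000e-01 -4.039900e+00]
 [ 8.000000e-04 -1.600000e-03  4.610000e-02 -1.572830e+02 -1.294000e-01
  -6.827000e-01 -3.516400e+00]
 [ 8.000000e-04 -1.600000e-03  4.620000e-02 -1.572825e+02  4.550000e-01
  -8.576000e-01 -4.075000e+00]
 [ 8.000000e-04 -1.600000e-03  4.610000e-02 -1.572747e+02  6.820000e-01
  -1.167000e-01 -3.981700e+00]]
```

Converted, 0.021 m / 0.6 = 0.035, -0.0016 m / 0.6 = -0.0027.

{"name": "step_hand", "arguments": {
  "segments": [
    {"x": 0.0013,"y": -0.0027,"finger_gap": 0.03},
    {"x": 0.0013,"y": -0.0027,"z": 0.0083,"finger_gap": 0.03},
    {"x": 0.0013,"y": -0.0027,"z": 0.0167,"finger_gap": 0.03},
    {"x": 0.0013,"y": -0.0027,"z": 0.0233,"finger_gap": 0.03},
    {"x": 0.0013,"y": -0.0027,"z": 0.03,"finger_gap": 0.03},
    {"x": 0.0013,"y": -0.0027,"z": 0.035,"finger_gap": 0.03},
    {"x": 0.0013,"y": -0.0027,"z": 0.035,"finger_gap": 0.03},
    {"x": 0.0013,"y": -0.0027,"z": 0.035,"finger_gap": 0.03}
  ]
}}

```text
time_s: 9.23
tool_pos: [0.5295, 0.1608, 0.2622]
tool_rot: [-180.0, -0.0, -157.3]
force: [0.2, -0.8, -4.6]
grip_width: 0.0353
grasp_force: 60.0
```

```bash
python3 -c "
from h import *
print(totool([.53,.1612,.238]).round(4),status.get_obs()['force'],status.get_obs()['wrist_torque'])"
```

```text
[-0.0006  0.0002  0.0242] [ 0.20076926 -0.83284246 -4.59544398] [-0.20003678  0.17620347  0.00620397]
```

Converted, 0.025 m / 0.6 = 0.0417, 0.024 m / 0.6 = 0.04.

{"name": "step_hand", "arguments": {
  "segments": [
    {"z": 0.0083,"finger_gap": 0.03},
    {"z": 0.0167,"finger_gap": 0.03},
    {"z": 0.0233,"finger_gap": 0.03},
    {"z": 0.03,"finger_gap": 0.03},
    {"z": 0.035,"finger_gap": 0.03},
    {"z": 0.0383,"finger_gap": 0.03},
    {"z": 0.04,"finger_gap": 0.03},
    {"z": 0.0417,"finger_gap": 0.03}
  ]
}}

```text
time_s: 9.9
tool_pos: [0.5298, 0.1609, 0.2376]
tool_rot: [-180.0, 0.0, -157.3]
force: [0.0, -1.6, 2.4]
grip_width: 0.035
grasp_force: 60.0
```

```bash
python3 -c "
from h import *
print(totool([.53,.1612,.238]).round(4),status.get_obs()['force'],status.get_obs()['wrist_torque'])"
```

```text
[-0.0003  0.0001 -0.0004] [ 0.01875347 -1.61362504  2.40711764] [-0.50722045  0.42440308  0.01234525]
```

Converted, 0.002 m / 0.6 = 0.0033, 0.001 m / 0.6 = 0.0017.

{"name": "step_hand", "arguments": {
  "segments": [
    {"z": 0.0017,"finger_gap": 0.03},
    {"z": 0.0033,"finger_gap": 0.03},
    {"z": 0.0033,"finger_gap": 0.03}
  ]
}}

```text
time_s: 10.15
tool_pos: [0.5298, 0.1609, 0.2376]
tool_rot: [180.0, 0.1, -157.3]
force: [-3.6, -3.3, 5.6]
grip_width: 0.0355
grasp_force: 60.0
```

{"name": "step_hand", "arguments": {
  "segments": [
    {"finger_gap": 0.06},
    {"finger_gap": 0.06},
    {"finger_gap": 0.06},
    {"finger_gap": 0.06},
    {"finger_gap": 0.06},
    {"finger_gap": 0.06}
  ]
}}

```text
time_s: 10.65
tool_pos: [0.5297, 0.1613, 0.2355]
tool_rot: [180.0, 0.0, -157.3]
force: [0.3, 0.6, 0.4]
grip_width: 0.0591
grasp_force: 0.0
```

{"name": "step_hand", "arguments": {
  "segments": [
    {"z": -0.0333,"finger_gap": 0.06},
    {"z": -0.0833,"finger_gap": 0.06},
    {"x": 0.0083,"z": -0.1333,"finger_gap": 0.06},
    {"x": -0.05,"z": -0.1333,"finger_gap": 0.06},
    {"x": -0.1,"z": -0.1333,"finger_gap": 0.06},
    {"x": -0.1,"z": -0.1333,"finger_gap": 0.06},
    {"x": -0.1,"z": -0.1333,"finger_gap": 0.06}
  ]
}}

```text
time_s: 11.23
tool_pos: [0.5853, 0.1849, 0.3141]
tool_rot: [-180.0, -0.1, -157.2]
force: [-0.4, 0.2, -0.5]
grip_width: 0.0597
grasp_force: 0.0
```

```bash
python3 - <<'E'
from h import *
c=eyes.read_camera("wrist");np.save("w8.npy",c,allow_pickle=True)
s=eyes.read_camera("scene");t=eyes.read_camera("top");np.save("s8.npy",s,allow_pickle=True)
p=proj(c,[.53,.1612,.254]).astype(int);print(p)
A=c["color"][max(0,p[1]-60):p[1]+90,p[0]-75:p[0]+75];q=proj(s,[.56,.17,.24]).astype(int);print(q)
B=s["color"][q[1]-40:q[1]+40,q[0]-40:q[0]+40]
r=lambda x:cv2.resize(x,(400,int(400*x.shape[0]/x.shape[1])),interpolation=cv2.INTER_CUBIC)
A,B=r(A),r(B);h=max(A.shape[0],B.shape[0]);P=lambda x:np.pad(x,((0,h-x.shape[0]),(0,0),(0,0)))
cv2.imwrite("pics/c4.png",np.hstack([P(A),P(B)]))
E
```

```text
[253 134]
[319 162]
```

View pics/c4.png

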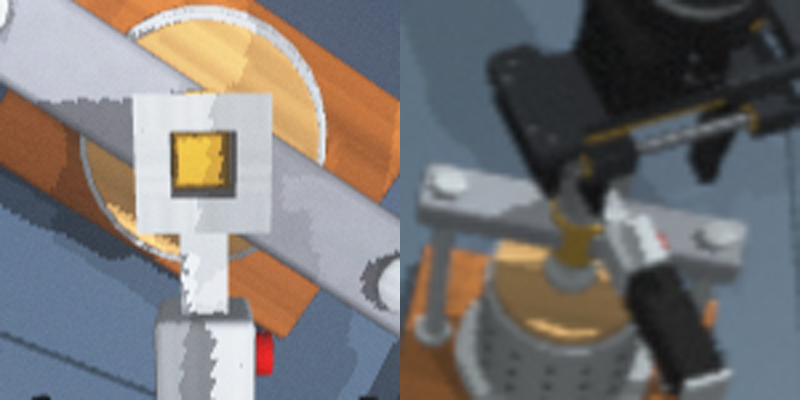

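The boss sits square on the screw, with brass filling the bore at crop (203,160). Its top face is 138 crop px wide, which puts it at about z 0.255 against an expected 0.254, so it is home. The button is at crop (265,355).

```bash
python3 - <<'E'
from h import *
c=np.load("w8.npy",allow_pickle=True).item()
u=lambda x,y:(253-75+(x+.5)*.375-.5,134-60+(y+.5)*.375-.5)
B=plane(c,u(265,355),.230);ax=np.array([.53,.1612]);y=np.radians(22.7);v=B[:2]-ax
print("button in handle",v@[np.cos(y),np.sin(y)],v@[-np.sin(y),np.cos(y)])
P=[plane(c,u(*p),.254)[:2] for p in ((133,95),(271,93),(272,232),(136,233))];print("boss",np.mean(P,0),[np.linalg.norm(P[i]-P[i-1]).round(4) for i in range(4)])
v=P[1]-P[0];print(np.degrees(np.arctan2(v[1],v[0]))-90)
print(totool([*(ax+.06*np.array([np.cos(y),np.sin(y)])),.228]).round(4))
E
```

```text
button in handle 0.060920798464375286 0.019789929937414685
boss [0.53081296 0.16192324] [np.float64(0.0355), np.float64(0.0353), np.float64(0.0357), np.float64(0.0365)]
23.57616890963446
[-0.0012  0.0003  0.0875]
```

Converted, 0.087 m / 0.6 = 0.145, 0.075 m / 0.6 = 0.125.

{"name": "step_hand", "arguments": {
  "segments": [
    {"x": -0.0017,"z": 0.05,"finger_gap": 0.07},
    {"x": -0.0017,"z": 0.0917,"finger_gap": 0.07},
    {"x": -0.0017,"z": 0.125,"finger_gap": 0.07},
    {"x": -0.0017,"z": 0.145,"finger_gap": 0.07},
    {"x": -0.0017,"z": 0.145,"finger_gap": 0.07},
    {"x": -0.0017,"z": 0.145,"finger_gap": 0.07}
  ],
  "grip_force": 30
}}

```text
time_s: 11.88
tool_pos: [0.5856, 0.1845, 0.2292]
tool_rot: [180.0, 0.0, -157.3]
force: [0.7, -0.2, 0.1]
grip_width: 0.0695
grasp_force: 0.0
```

{"name": "step_hand", "arguments": {
  "segments": [
    {"finger_gap": 0.02},
    {"finger_gap": 0.02},
    {"finger_gap": 0.02},
    {"finger_gap": 0.02},
    {"finger_gap": 0.02},
    {"finger_gap": 0.02},
    {"finger_gap": 0.02},
    {"finger_gap": 0.02}
  ],
  "grip_force": 30
}}

```text
time_s: 12.55
tool_pos: [0.5862, 0.1844, 0.2285]
tool_rot: [-180.0, 0.0, -157.3]
force: [0.7, -0.5, 1.0]
grip_width: 0.0297
grasp_force: 30.0
```

The opening of 29.7 mm means the button is flush. Now I'll pull along tool −x.

Converted, -0.06 m / 0.6 = -0.1, -0.054 m / 0.6 = -0.09.

{"name": "step_hand", "arguments": {
  "segments": [
    {"x": -0.01,"finger_gap": 0.02},
    {"x": -0.0233,"finger_gap": 0.02},
    {"x": -0.0367,"finger_gap": 0.02},
    {"x": -0.05,"finger_gap": 0.02},
    {"x": -0.0633,"finger_gap": 0.02},
    {"x": -0.0767,"finger_gap": 0.02},
    {"x": -0.09,"finger_gap": 0.02},
    {"x": -0.1,"finger_gap": 0.02}
  ],
  "grip_force": 30
}}

```text
time_s: 13.22
tool_pos: [0.6422, 0.2082, 0.2281]
tool_rot: [-180.0, -0.0, -157.3]
force: [-0.9, -2.4, -4.8]
grip_width: 0.0299
grasp_force: 30.0
```

{"name": "step_hand", "arguments": {
  "segments": [
    {"x": -0.01,"finger_gap": 0.02},
    {"x": -0.02,"finger_gap": 0.02},
    {"x": -0.03,"finger_gap": 0.02},
    {"x": -0.04,"finger_gap": 0.02},
    {"x": -0.0467,"finger_gap": 0.02},
    {"x": -0.0517,"finger_gap": 0.02},
    {"x": -0.0517,"finger_gap": 0.02},
    {"x": -0.0517,"finger_gap": 0.02}
  ]
}}

```text
time_s: 13.88
tool_pos: [0.6696, 0.2198, 0.2286]
tool_rot: [180.0, -0.0, -157.3]
force: [-3.7, -1.7, -3.5]
grip_width: 0.0294
grasp_force: 30.0
```

```bash
python3 - <<'E'
from h import *
o=status.get_obs();print(np.array(o["tool_pos"]),np.linalg.norm(o["tool_pos"][:2]-np.array([.5862,.1844])))
r=R.from_euler('xyz',o['tool_rot'],degrees=True);print("force tool",r.inv().apply(o["force"]),o["wrist_torque"])
E
```

```text
[0.66957808 0.21983521 0.22856016] 0.09059557199960987
force tool [ 4.04089558 -0.19347305  3.49923415] [-0.29089892  0.45622436  0.11780253]
```

Converted, -0.002 m / 0.6 = -0.0033, -0.001 m / 0.6 = -0.0017.

{"name": "step_hand", "arguments": {
  "segments": [
    {"x": -0.0017,"finger_gap": 0.02},
    {"x": -0.0033,"finger_gap": 0.02},
    {"x": -0.0033,"finger_gap": 0.02},
    {"x": -0.0033,"finger_gap": 0.02}
  ]
}}

```text
time_s: 14.22
tool_pos: [0.6697, 0.2198, 0.2281]
tool_rot: [180.0, -0.3, -157.3]
force: [-7.7, -3.4, -2.3]
grip_width: 0.0297
grasp_force: 30.0
```

```bash
python3 - <<'E'
from h import *
c=eyes.read_camera("wrist");s=eyes.read_camera("scene")
o=status.get_obs();print(o["tool_pos"],np.linalg.norm(o["tool_pos"][:2]-np.array([.5862,.1844])))
r=R.from_euler('xyz',o['tool_rot'],degrees=True);print("force tool",r.inv().apply(o["force"]))
p=proj(c,[.53,.1612,.254]).astype(int);print(p)
q=proj(s,[.6,.19,.23]).astype(int)
np.save("w9.npy",c,allow_pickle=True)
A=c["color"][:300,106:406];B=s["color"][q[1]-45:q[1]+45,q[0]-45:q[0]+45]
cv2.imwrite("pics/c5.png",np.hstack([cv2.resize(x,(400,400),interpolation=cv2.INTER_CUBIC) for x in (A,B)]))
E
```

```text
[0.66969939 0.21982278 0.22816417] 0.09070237534886848
force tool [ 8.7196047  -0.07975958  2.72206255]
[ 253 -138]
```

View pics/c5.png

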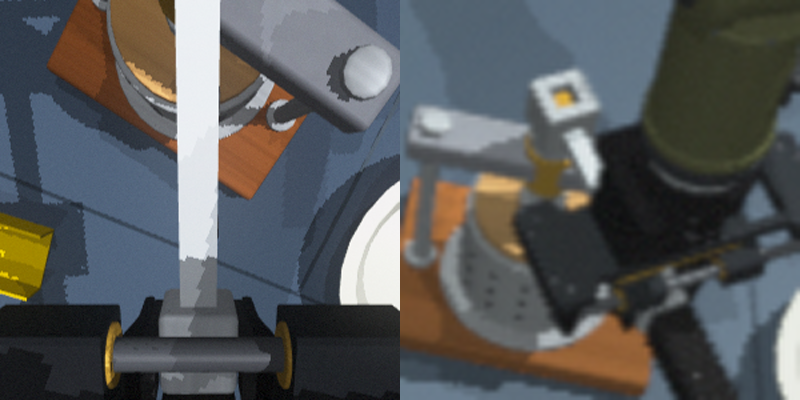

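The grip has stopped hard at about 90.7 mm, with the pull force rising to 8.7 N. The bar is fully exposed, and the boss still sits on the screw, with brass visible in the bore at (566,98). I'll check the height quickly before handing in.

```bash
python3 - <<'E'
from h import *
s=eyes.read_camera("scene");q=proj(s,[.6,.19,.23]).astype(int)
b=np.array([(566-400)/400*90,98/400*90])+q-45
print(b,[proj(s,[.5305,.1615,z]).round(1) for z in (.254,.262,.27)])
o=status.get_obs();print(o["force"],o["grasp_force"],o["grip_width"],o["time_s"])
E
```

```text
[318.35 153.05] [array([317.6, 152.1]), array([317.9, 150.5]), array([318.2, 148.8])]
[-6.93642039 -2.71747889 -2.33473562] 29.999098156113178 0.030029522022834352 14.3667
```

The boss height agrees with being fully home, so I'm handing in.

```bash
python3 -c "
from cell import env, eyes, status
print(env.sign_off())"
```

```text
the job is handed in; nothing more can be done
None
```

The handle is fully home on the press screw, and the grip is pulled out to its second stop (about 90 mm) and still held there with the button squeezed in; I handed the job in at about 14.4 s, and the verdict was not shown.

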